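# Seat the log cartridges and hold the specimen chamber's lid open

### The arm

A 6-joint arm with a two-finger parallel gripper is mounted at the origin on the work surface. World frame = base frame: x ahead of the robot, y to its left, z up, the work surface at z = 0. Lengths are in mm, angles in degrees, forces in N, time in s.
With the tool pointing down it reaches from about 300 to 850 mm from the base axis. Payload 4.2 kg.
Tool frame: the origin (TCP) lies midway between the tips of the shut fingers; the grasp point (between the pads) lies 19 mm behind it (env.hold_point_z is the z of the grasp point in the tool frame, in mm); z points along the fingers, y is the direction in which the jaws open and shut (so a half turn about z gives the same grasp; the last joint's range is limited). The gripper opens to 91 mm and grips with 3 to 60 N. Pads are 32 mm wide; open, the fingers measure 118 mm over their backs; the gripper's body (76 mm by 178 mm) begins 60 mm behind the grasp point.
Start: joints at [-66.921, 18.312, 89.639, -0, 72.044, -1.146], TCP at [235.937, -524.385, 189.476] pointing down, gripper open.
Joint ranges: [-177.97, 177.97], [-48.28, 115.42], [12.27, 149.76], [-77.06, 257.06], [2.81, 150.46], [-146.56, 146.56]. Speed limits (degrees/s): [147.25, 147.25, 180, 180, 180, 180].

### API

Orientations are given as [roll, pitch, yaw] about the fixed x, y, z axes, in that order (R = Rz(yaw) Ry(pitch) Rx(roll)).
In Python, from workcell import env, grab_frame, camera_params, spotter gives the robot as it stands. The module is installed in compiled form; this text tells all that it offers.
- The arm moves only by the shell command python3 -m jog 'ROWS' [FORCE]. ROWS is text: rows parted by semicolons, each of 7 numbers parted by spaces: the turn, a rotation vector about the world's x, y, z in units of 5 degrees (1.0 is 5 degrees), then the shift along the world's x, y, z in units of 25 mm (1.0 is 25 mm), then the opening, from 0 (shut) to 1 (fully open). A call has 1 to 5 rows; each row is the pose to reach, as a shift and turn from the pose commanded when the call began; what a row does not reach only later rows make up. A row lasts 1/8 s, in which the tool goes at most 62.5 mm and 10.7 degrees, less where a joint would pass 70% of its speed; a pose out of reach is approached as far as the arm can. A call with a gripper value outside its range is refused whole. The fingers move at their own pace and stop on an object; FORCE is the grip in N (left out, the last holds). Time passes only in rows, so rows that repeat a pose let the fingers close. It gives the time, the measured TCP pose, the force and the opening at its end, in the units of the state.
- env.state(): the state, without advancing time (a new reading comes with each control period).
- grab_frame(name): name is "scene" or "top" or "wrist"; returns the picture (400x640x3 uint8, red, green, blue); there is no depth.
- camera_params(name): a dict with "K" (3x3 intrinsics, pixels), "rvec" (rotation vector, rad) and "tvec" (3), from world to camera coordinates, as OpenCV has them. Camera axes: x right, y down, z forward; pixel columns grow to the right and rows downward; lengths in mm; the calibration is good to about 2 mm. A picture is of the moment at which its call begins: read the wrist's pose just before it. camera_params takes no time and is no camera call; for the wrist camera it gives the pose at the moment of the call.
- env.job_done(): hands the job in, once; it reports no verdict.
Trained networks look in the newest picture that a camera, given by its name, has taken for a name from the list of things; names that differ only in an ending like _2 or _b are one class to them, and where a whole thing is asked for, a point or a joint stands for the part that bears it (a point fixed in the world has none). Each returns a list of dicts, best first, with "conf" (0 to 1); they miss things now and then, are a little off and sometimes report something else, mostly with a low value. They report only what shows in the picture. A call takes as long as a camera call. They do not tell look-alikes from the thing itself.
- spotter.look_for(query, camera): "box" ([left, top, width, height] in pixels, round what is visible of it).
- spotter.trace(query, camera): "region" (400x640 bool, what is visible of it) and "box" ([left, top, width, height] in pixels, round what is visible of it).
The state is a dict: "time_s": time; "qpos": joint angles; "qvel": joint speeds; "effort": joint torques, N m; "ee_pos": TCP position; "ee_rot": TCP orientation; "force": force on the tool from outside, world axes, zero at the start; "torque": the same for the moment, N m; "gripper_width": finger opening in mm.
Only numpy, scipy, OpenCV 4.12 (cv2) and the standard library are available. Lean on these libraries where they do the work, as an engineer would, in place of code of your own. Each camera call takes 0.05 s, during which the arm holds its last target. There are 200 camera calls.

### The job

A colleague is about to lay the next wood specimen in the chamber: first press both log cartridges on the logger down until they are fully home, so that recording runs; only then lift the chamber's lid and hold it open at 60 degrees from closed. The lid falls shut by itself, so finish while still holding it there, with everything else on the bench left where it is.

Things in the scene. Friction and masses are not known exactly. Their poses are not given: they have to be found in the camera images.
- cartridge_left (a joint): left log cartridge: a black round button-like head, 30 mm across and 12 mm thick, on a thin metal stem, on the left side (+y of the logger) of the logger as seen from the robot (66 mm between the two axes). Joint value in m: how far it has been pushed in, 0 = standing 12 mm proud, 0.012 = fully home against its stop (head's underside on the logger's top). It slides stiffly (about 6 N) and stays where it is left; at the start it stands 5 to 10 mm proud
- cartridge_right (a joint): right log cartridge: a black round button-like head, 30 mm across and 12 mm thick, on a thin metal stem, on the right side (-y of the logger) of the logger as seen from the robot (66 mm between the two axes). Joint value in m: how far it has been pushed in, 0 = standing 12 mm proud, 0.012 = fully home against its stop (head's underside on the logger's top). It slides stiffly (about 6 N) and stays where it is left; at the start it stands 5 to 10 mm proud
- cartridge_left_top (a point): centre of the flat top face of the left log cartridge; moves with it, 62 mm above the bench when fully home
- cartridge_right_top (a point): centre of the flat top face of the right log cartridge; 62 mm above the bench when fully home
- logger: logger, a grey plastic box 110 (x, depth) x 150 (y, width) x 50 (z) mm fixed to the bench, with two cartridges in sockets on its top; origin at the centre of its underside, -x is its front. It may be to the left or to the right of the chamber
- chamber: specimen chamber, an open white box 170 (x, depth) x 200 (y, width) x 85 (z) mm fixed to the bench, a wood specimen inside, closed by a hinged lid; origin at the centre of its underside, z up, -x is its front, where the handle is
- lid (a joint): lid of the chamber, a grey frame 174 x 204 x 12 mm with a clear window; the value is its opening angle in rad, 0 = closed and level, 1.047 = 60 degrees; opens upward to at most 1.65. Hinged along the chamber's back edge; its weight (0.25 to 0.45 kg) and a weak closing spring make it fall shut from any angle when let go (1 to 3 N at the handle)
- lid_hinge (a point): middle of the hinge axis, at the chamber's back edge, 92 mm above the bench; the axis runs along the chamber's y; fixed
- lid_handle (a point): middle of the lid's handle: a round steel bar 10 mm thick and 110 mm long, parallel to the hinge, 45 mm clear in front of the lid's front edge (in the lid's plane), carried by two arms at its ends 110 mm apart. 219 mm from the hinge axis; 92 mm above the bench when closed. It circles the hinge: at angle a it is 219*cos(a) mm in front of and 219*sin(a) mm above the hinge axis. x, y, z axes are the lid's
- offcut: bystander, not to be disturbed: wooden offcut, a block 30 x 40 x 20 mm, lying in front of the logger; origin at the centre of its underside
- gauge_block: bystander, not to be disturbed: steel gauge block 12 x 35 x 30 mm, standing behind the chamber; origin at the centre of its underside
- strip: bystander, not to be disturbed: long wood strip 260 x 20 x 20 mm, lying at the right of the bench; origin at the centre of its underside
- caliper: bystander, not to be disturbed: digital caliper, 230 mm long, 13 mm high, lying on the bench near the robot; origin at the centre of its underside
- mouse: bystander, not to be disturbed: black computer mouse 100 x 60 x 24 mm, at the left of the bench; origin at the centre of its underside
Things that resemble listed ones, but are neither listed nor needed, are in the scene too. Leave any green or pink look-alike of the logger alone.

How it is judged:
By the outcome, as a careful person would: the job done as asked, in the order asked, and still so for the second after the job is handed in, while the arm keeps its last pose, push and grip.
It also fails if it takes over 54 s, if anything falls off the work surface, if the arm or the gripper's body presses on something with over 40 N, if the wrist force passes 120 N, or if a joint passes its speed limit or range.

## Working session

There is one attempt and no reset: what is moved stays moved. The work goes in short steps, Python scripts to look and compute and a shell command to move; the robot and the scene stay as the last step left them, time stands still between calls to the robot, and variables do not carry over. Pictures are saved under pics/ and viewed, about 8 in all and at most 12, crops included, and the job is handed in when it is done.

```bash
mkdir -p pics
cat > h.py <<'E'
import numpy as np, cv2
from workcell import env, grab_frame, camera_params, spotter
def save(im,n): cv2.imwrite('pics/'+n, im[:,:,::-1])
def ray(cam,uv):
    p=camera_params(cam);R,_=cv2.Rodrigues(np.array(p['rvec'],float));t=np.array(p['tvec'],float).ravel()
    d=R.T@np.linalg.inv(np.array(p['K']))@np.array([uv[0],uv[1],1.]);return -R.T@t,d
def onz(cam,uv,z):
    o,d=ray(cam,uv);return o+d*(z-o[2])/d[2]
def proj(cam,P):
    p=camera_params(cam);return cv2.projectPoints(np.array(P,float).reshape(-1,1,3),np.array(p['rvec'],float),np.array(p['tvec'],float),np.array(p['K'],float),None)[0].reshape(-1,2)
E
python3 - <<'E'
from h import *
a=grab_frame('top');b=grab_frame('scene')
save(a,'top.png');save(b,'scene.png')
for c in('top','scene'):
  for q in ['logger','cartridge_left','cartridge_right','chamber','lid','lid_handle','gauge_block']:
    print(c,q,[(np.round(r['box']).tolist(),round(r['conf'],2)) for r in spotter.look_for(q,c)][:5])
print({k:np.round(v,2).tolist() for k,v in env.state().items()})
print(env.hold_point_z)
E
```

```text
top logger [([428.0, 107.0, 67.0, 55.0], 0.93), ([358.0, 151.0, 62.0, 53.0], 0.92), ([216.0, 259.0, 58.0, 45.0], 0.83), ([396.0, 235.0, 62.0, 51.0], 0.56)]
top cartridge_left [([411.0, 251.0, 15.0, 10.0], 0.66), ([225.0, 278.0, 13.0, 7.0], 0.65)]
top cartridge_right [([477.0, 132.0, 9.0, 1.0], 0.62), ([248.0, 274.0, 9.0, 10.0], 0.61)]
top chamber [([241.0, 130.0, 82.0, 94.0], 0.81)]
top lid [([239.0, 133.0, 90.0, 94.0], 0.78), ([262.0, 127.0, 18.0, 7.0], 0.43)]
top lid_handle [([238.0, 135.0, 89.0, 90.0], 0.83)]
top gauge_block [([263.0, 126.0, 14.0, 7.0], 0.46)]
scene logger [([122.0, 182.0, 62.0, 56.0], 0.92), ([242.0, 151.0, 57.0, 41.0], 0.7), ([212.0, 190.0, 65.0, 54.0], 0.65), ([180.0, 152.0, 66.0, 42.0], 0.34)]
scene cartridge_left [([432.0, 199.0, 15.0, 15.0], 0.7), ([145.0, 202.0, 10.0, 10.0], 0.61), ([241.0, 206.0, 13.0, 14.0], 0.43)]
scene cartridge_right [([226.0, 197.0, 11.0, 8.0], 0.56), ([413.0, 192.0, 8.0, 13.0], 0.51), ([138.0, 188.0, 8.0, 14.0], 0.43)]
scene chamber [([276.0, 198.0, 117.0, 108.0], 0.78)]
scene lid [([274.0, 200.0, 117.0, 74.0], 0.68)]
scene lid_handle [([273.0, 197.0, 117.0, 79.0], 0.57)]
scene gauge_block [([306.0, 289.0, 19.0, 18.0], 0.78)]
{'time_s': 0.8, 'qpos': [-66.92, 18.31, 89.64, 0.0, 72.04, -1.15], 'qvel': [0.01, 0.01, -0.07, -0.02, -0.07, -0.0], 'effort': [-0.0, -41.23, -23.22, 0.07, 0.04, 0.0], 'ee_pos': [235.95, -524.39, 189.52], 'ee_rot': [179.99, -0.0, 24.23], 'force': [0.38, -0.54, 0.09], 'torque': [0.04, -0.03, 0.02], 'gripper_width': 91.29}
-18.8
```

View pics/top.png

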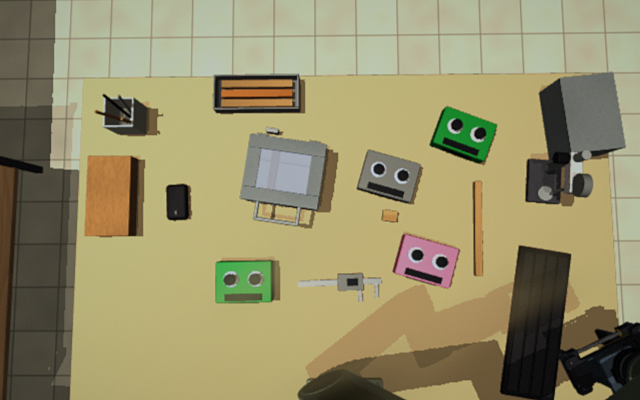

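View pics/scene.png

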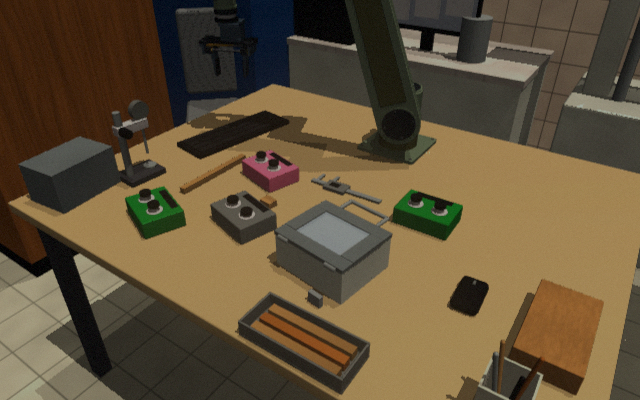

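Top view: the loggers are at grey (390,177), green (463,134), pink (427,260) and green (244,281). Only the grey one fits, since it is grey and has the offcut at (390,216) in front. The chamber is at (285,175), with its handle at (281,215). I'll confirm with an enlarged crop.

Run:
```python
from h import *
a=cv2.imread('pics/top.png')
cv2.imwrite('pics/crop.png',cv2.resize(a[115:235,230:430],None,fx=4,fy=4,interpolation=cv2.INTER_CUBIC))
g=cv2.cvtColor(a,cv2.COLOR_BGR2GRAY)
m=np.zeros_like(g);m[150:205,357:422]=1
n,l,s,c=cv2.connectedComponentsWithStats(((g<50)&(m>0)).astype(np.uint8))
for i in range(1,n):
  if s[i,4]>15: print(s[i],c[i].round(1),[onz('top',c[i],z).round(1).tolist() for z in(66,)])
for n,u in dict(corner_bl=(247,135),br=(327,142)).items(): print(n,onz('top',u,98).round(1))
print('campos',ray('top',(0,0))[0])
```

```text
[374 164  10  10  79] [378.5 168.6] [[662.5, -97.1, 66.0]]
[398 170  10  11  80] [402.5 175. ] [[644.8, -160.8, 66.0]]
[368 182  36  16 208] [385.6 189.5] [[606.2, -114.9, 66.0]]
[358 188  51  15  73] [383.4 195.6] [[589.8, -109.0, 66.0]]
corner_bl [749.6 250.5  98. ]
br [729.1  40.2  98. ]
campos [ 475.20462417   39.0519069  1265.48338009]
```

View pics/crop.png

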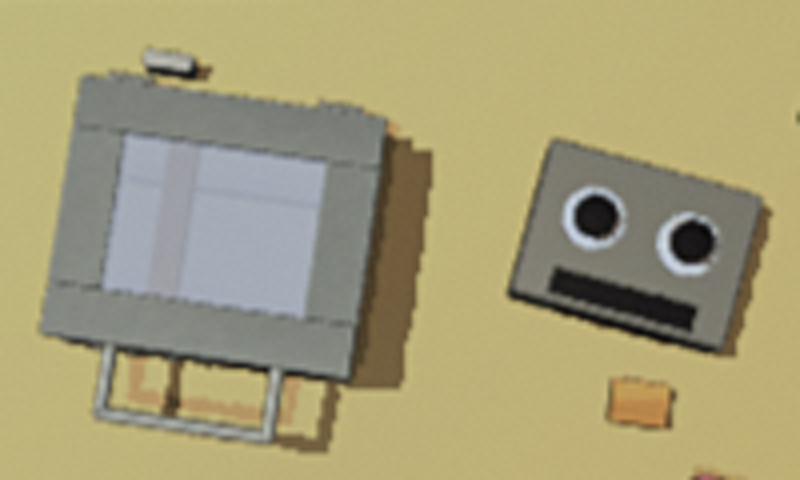

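The crop confirms the grey logger: heads at (379,169) and (403,175), slot and offcut in front. The handle bar runs from (255,219) to (297,224). Next I'll work out the geometry.

Run:
```python
from h import *
from scipy.optimize import least_squares
# handle ends z92, lid top corners z98 (lid frame: hinge at origin, handle at x=-219)
px=np.array([(250.5,133.75),(326.75,144.5),(240.5,198.25),(317.5,209.5),(254.75,218.75),(297.5,224.5)])
W=np.array([onz('top',p,z) for p,z in zip(px,[98,98,98,98,92,92])]);print(W.round(0).tolist())
# front edge 169 ahead of hinge, back edge +5
L=np.array([(5,102),(5,-102),(-169,102),(-169,-102),(-219,55),(-219,-55)])
f=lambda p:((L@np.array([[np.cos(p[2]),np.sin(p[2])],[-np.sin(p[2]),np.cos(p[2])]])+p[:2])-W[:,:2]).ravel()
r=least_squares(f,[740,140,0]);p=r.x;print('hinge',p[:2],'yaw',np.degrees(p[2]),r.fun.reshape(-1,2).round(1).tolist())
print('handle',p[:2]-219*np.array([np.cos(p[2]),np.sin(p[2])]))
```

```text
[[753.0, 241.0, 98.0], [722.0, 41.0, 98.0], [583.0, 266.0, 98.0], [552.0, 66.0, 98.0], [529.0, 230.0, 92.0], [514.0, 118.0, 92.0]]
hinge [735.08368566 141.30187682] yaw -8.571585498075702 [[2.4, 0.1], [2.4, -1.2], [0.5, 1.3], [0.8, -0.4], [-2.7, -1.2], [-3.4, 1.3]]
handle [518.52982411 173.94272623]
```

```bash
python3 -m jog '0 0 2 1.5 2.5 0 0; 0 0 4 3 4.5 0 0; 0 0 6 5 6.5 0 0; 0 0 8 7 8.5 0 0; 0 0 10 9 10.5 0 0'
```

```text
time_s: 1.42
ee_pos: [437.6, -285.1, 189.8]
ee_rot: [179.9, 0.0, 74.5]
force: [0.4, -0.5, 0.7]
gripper_width: 44.2
```

```bash
python3 -m jog '0 0 1.4 2 1.6 0 0; 0 0 1.4 4 3.3 -1 0; 0 0 1.4 6 5 -2 0; 0 0 1.4 8 6.6 -3.4 0; 0 0 1.4 8 6.6 -3.4 0'
python3 - <<'E'
from h import *
s=env.state();print(s['ee_pos'],s['ee_rot'])
a=grab_frame('wrist');save(a,'w1.png')
print(proj('wrist',[[662.5,-97,68],[644.8,-160.8,68],s['ee_pos']]).round())
E
```

```text
time_s: 2.05
ee_pos: [637.3, -119.2, 102.3]
ee_rot: [-179.9, -0.0, 81.4]
force: [-0.6, -0.7, 0.2]
gripper_width: 0.0
[ 637.26849049 -119.24849481  102.30292259] [-1.79861490e+02 -1.76716702e-02  8.13695022e+01]
[[352. 186.]
 [340. 267.]
 [322. 238.]]
```

View pics/w1.png

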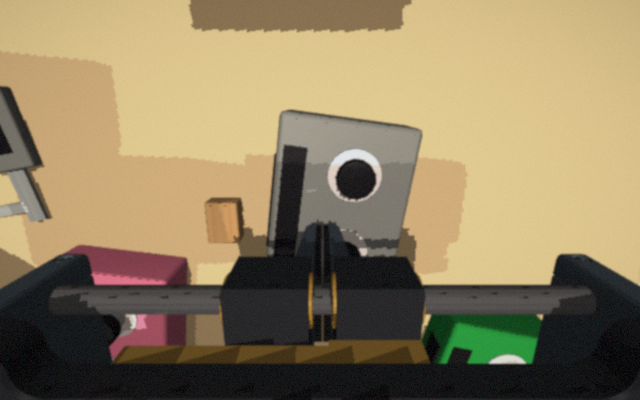

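The wrist picture shows the left head at (356,179), close to the predicted (352,186), and the offcut clear at (224,220).

Run:
```python
from h import *
print([onz('wrist',(356,179),z).round(1).tolist() for z in (66,70)], env.state()['ee_pos'])
```

```text
[[666.2, -92.5, 66.0], [665.9, -91.5, 70.0]] [ 638.36658447 -118.101308    101.18212178]
```

```bash
python3 -m jog '0 0 0 1 0.9 0 0; 0 0 0 1 0.9 -0.6 0; 0 0 0 1 0.9 -0.6 0'; python3 -m jog '0 0 0 0 0 -0.4 0; 0 0 0 0 0 -0.7 0; 0 0 0 0 0 -0.8 0; 0 0 0 0 0 -0.8 0'
```

```text
time_s: 2.48
ee_pos: [659.3, -99.9, 88.2]
ee_rot: [-179.8, 0.0, 81.2]
force: [-0.1, 0.2, -0.2]
gripper_width: 0.5
time_s: 2.98
ee_pos: [661.1, -99.2, 69.3]
ee_rot: [-180.0, 0.0, 81.2]
force: [0.7, -0.4, 0.2]
gripper_width: 0.5
```

```bash
python3 -m jog '0 0 0 0.1 0.15 0 0; 0 0 0 0.1 0.15 -0.1 0; 0 0 0 0.1 0.15 -0.15 0; 0 0 0 0.1 0.15 -0.15 0';python3 -m jog '0 0 0 0 0 -0.05 0; 0 0 0 0 0 -0.1 0;0 0 0 0 0 -0.1 0'
```

```text
time_s: 3.48
ee_pos: [663.7, -95.3, 65.5]
ee_rot: [-180.0, 0.0, 81.2]
force: [-0.5, 0.3, -0.7]
gripper_width: 0.2
time_s: 3.85
ee_pos: [663.7, -95.3, 63.1]
ee_rot: [-180.0, -0.0, 81.2]
force: [-0.1, -0.8, -0.0]
gripper_width: 0.6
```

```bash
python3 -m jog '0 0 0 0 0 -0.06 0';python3 -m jog '0 0 0 0 0 -0.06 0; 0 0 0 0 0 -0.06 0'
python3 - <<'E'
from h import *
save(grab_frame('wrist'),'w2.png')
E
```

```text
time_s: 3.98
ee_pos: [663.9, -95.4, 61.8]
ee_rot: [180.0, 0.0, 81.2]
force: [0.0, 0.2, -0.4]
gripper_width: 0.3
time_s: 4.22
ee_pos: [663.7, -95.3, 60.0]
ee_rot: [-180.0, 0.0, 81.2]
force: [0.2, 0.7, 0.2]
gripper_width: 0.4
```

View pics/w2.png

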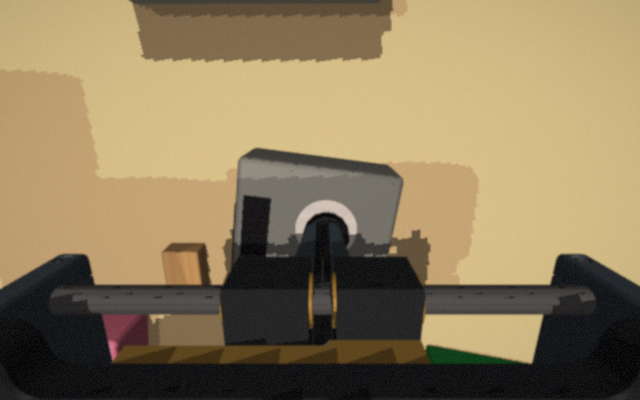

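Run:
```python
from h import *
a=grab_frame('top');b=grab_frame('scene')
c=np.hstack([cv2.resize(a[140:220,340:440],(500,400),interpolation=cv2.INTER_CUBIC)[:, :400],cv2.resize(b[165:245,205:285],(400,400),interpolation=cv2.INTER_CUBIC)])
w=cv2.imread('pics/w2.png')[:,:,::-1];save(c,'c2.png')
p=env.state()['ee_pos'];print(proj('top',[p]),proj('scene',[p]),proj('wrist',[p,[664,-95,62]]))
```

```text
[[377.60095109 168.47392868]] [[247.00761309 210.48970337]] [[323.79693632 234.97372942]
 [323.96472326 235.56780893]]
```

View pics/c2.png

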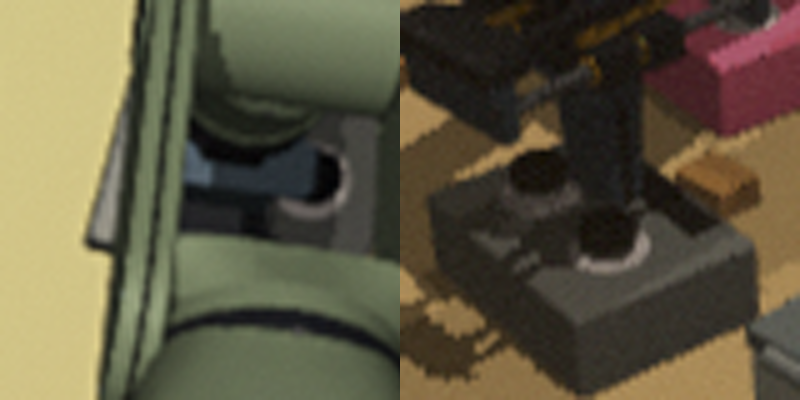

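Run:
```python
from h import *
def tri(obs):
    A=np.zeros((3,3));b=np.zeros(3);R=[]
    for c,u in obs:
        o,d=ray(c,u);d=d/np.linalg.norm(d);P=np.eye(3)-np.outer(d,d);A+=P;b+=P@o;R.append((P,o))
    x=np.linalg.solve(A,b);return x.round(1),[np.linalg.norm(P@(x-o)).round(1) for P,o in R]
im=cv2.imread('pics/scene.png')
g=cv2.cvtColor(im,cv2.COLOR_BGR2GRAY);m=np.zeros_like(g);m[188:228,212:262]=1
n,l,s,c=cv2.connectedComponentsWithStats(((g<45)&(m>0)).astype(np.uint8))
print([(s[i].tolist(),c[i].round(1).tolist()) for i in range(1,n) if s[i,4]>15])
for t,u in(((378.5,168.6),(246.5,211)),((402.5,175),(232.5,199))): print(tri([('top',t),('scene',u)]))
print(proj('scene',[[664,-95,70],[664,-95,62],[664,-95,50],[645,-160,70],[645,-160,62],[645,-160,50]]).round(1).tolist())
a=np.hstack([cv2.resize(im[180:250,200:290],(540,420),interpolation=cv2.INTER_CUBIC)])
cv2.imwrite('pics/c3.png',a)
```

```text
[([227, 195, 11, 9, 86], [232.2, 199.2]), ([243, 194, 19, 17, 110], [253.2, 201.0]), ([212, 207, 24, 21, 214], [220.9, 219.4]), ([241, 207, 11, 10, 91], [245.9, 211.1])]
(array([663.7, -97.8,  57.7]), [np.float64(0.3), np.float64(0.3)])
(array([ 645.6, -161.7,   61. ]), [np.float64(0.1), np.float64(0.1)])
[[246.8, 207.4], [247.0, 210.0], [247.4, 213.9], [232.8, 196.2], [233.1, 198.8], [233.5, 202.6]]
```

View pics/c3.png

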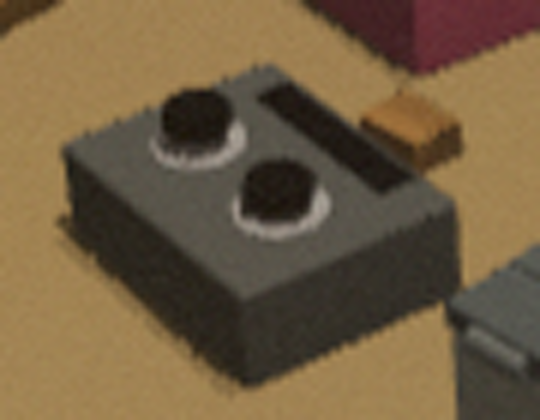

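```bash
python3 -m jog '0 0 0 0 0 -0.06 0; 0 0 0 0 0 -0.06 0'; python3 -m jog '0 0 0 0 0 -0.06 0; 0 0 0 0 0 -0.06 0';  python3 - <<'E'
from h import *
b=grab_frame('scene');im=cv2.resize(b[165:245,205:285],(640,640)[:2],interpolation=cv2.INTER_CUBIC)[:600]
t=grab_frame('wrist');save(im,'c4.png');save(t,'w4.png')
E
```

```text
time_s: 4.62
ee_pos: [663.7, -95.3, 58.6]
ee_rot: [-180.0, -0.0, 81.2]
force: [1.1, -0.1, 0.2]
gripper_width: 0.2
time_s: 4.88
ee_pos: [663.7, -95.3, 57.1]
ee_rot: [-180.0, -0.0, 81.2]
force: [-0.1, 0.8, -0.7]
gripper_width: 0.2
```

View pics/c4.png

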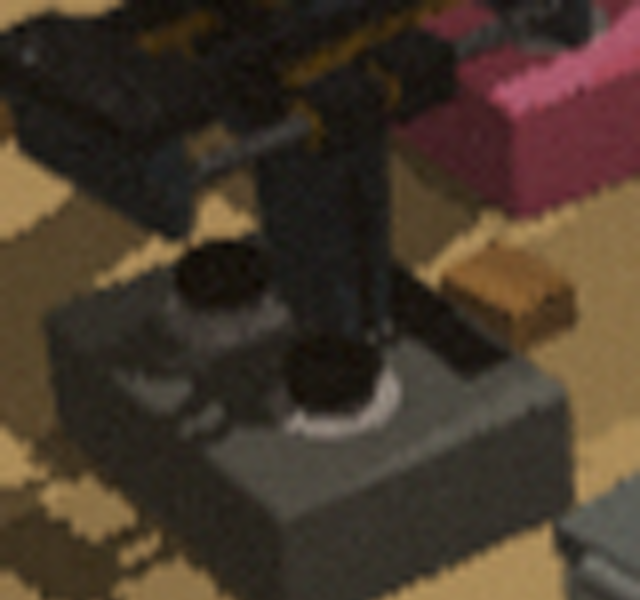

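Run:
```python
from h import *
w=cv2.imread('pics/w4.png');w2=cv2.imread('pics/w1.png')
f=lambda a:np.clip(cv2.resize(a[150:290,250:400],(400,373),interpolation=cv2.INTER_CUBIC).astype(float)*1.8,0,255).astype(np.uint8)
cv2.imwrite('pics/c5.png',np.hstack([f(w2),f(w)]))
p=env.state()['ee_pos'];print(proj('wrist',[p,[664,-95,70]]))
```

```text
[[323.80065656 234.98821099]
 [324.13116279 242.61687555]]
```

View pics/c5.png

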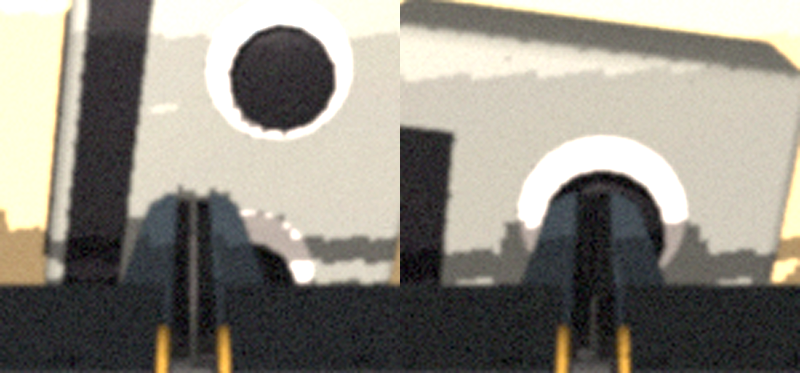

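Laterally the fingertip is over the left head, yet the force is about 0, so the real tip seems to sit higher than reported. I'll go on down by force.

```bash
E="import h;s=h.env.state();print(s['effort'].round(2),s['force'].round(1))"; python3 -c "$E"; python3 -m jog '0 0 0 0 0 -0.06 0; 0 0 0 0 0 -0.1 0'; python3 -m jog '0 0 0 0 0 -0.06 0; 0 0 0 0 0 -0.1 0'; python3 -c "$E"
```

```text
[ 0.000e+00 -5.176e+01 -2.107e+01  7.000e-02  4.000e-02 -0.000e+00] [-0.2  0.4  0.9]
time_s: 5.22
ee_pos: [663.8, -95.3, 54.6]
ee_rot: [-180.0, 0.0, 81.2]
force: [-0.5, -0.3, 0.4]
gripper_width: 0.2
time_s: 5.48
ee_pos: [663.7, -95.3, 52.1]
ee_rot: [-180.0, -0.0, 81.2]
force: [0.8, 0.0, 0.2]
gripper_width: 0.4
[-0.000e+00 -5.194e+01 -2.098e+01  7.000e-02  5.000e-02  0.000e+00] [0.8 0.  0.2]
```

```bash
for i in 1; do python3 -m jog '0 0 0 0 0 -0.03 0; 0 0 0 0 0 -0.05 0'; done; python3 -m jog '0 0 0 0 0 -0.03 0; 0 0 0 0 0 -0.05 0'
python3 - <<'E'
from h import *
s=env.state();print(s['ee_pos'],s['force'])
b=grab_frame('scene');w=grab_frame('wrist')
f=lambda a:np.clip(cv2.resize(a,(400,400),interpolation=cv2.INTER_CUBIC).astype(float)*1.8,0,255).astype(np.uint8)
save(np.hstack([f(b[180:230,225:275]),f(w[150:290,255:395])]),'c6.png')
E
```

```text
time_s: 5.72
ee_pos: [663.8, -95.3, 50.9]
ee_rot: [180.0, -0.0, 81.2]
force: [0.4, -0.8, -0.5]
gripper_width: 0.4
time_s: 5.98
ee_pos: [663.8, -95.3, 49.7]
ee_rot: [180.0, 0.0, 81.2]
force: [-0.2, 0.2, 0.7]
gripper_width: 0.6
[663.8144084  -95.27602734  49.70061856] [-0.24459066  0.24852607  0.72766566]
```

View pics/c6.png

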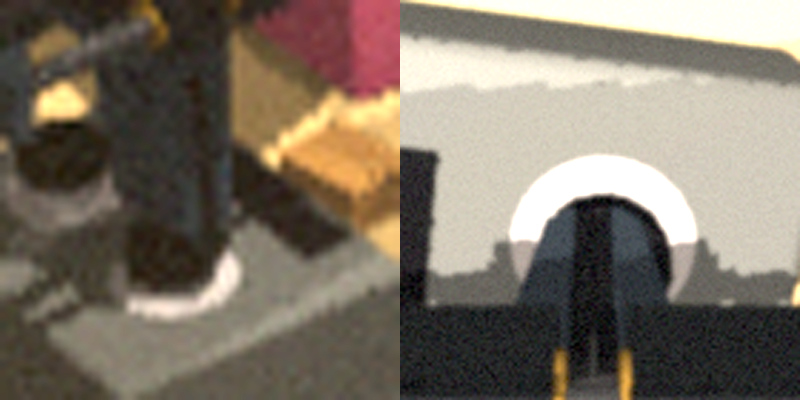

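The scene view shows the fingertip still just above the head, so the real tip is about 15 mm or more above the reported TCP. I'll keep going down gently.

```bash
python3 -m jog '0 0 0 0 0 -0.04 0; 0 0 0 0 0 -0.08 0'; python3 -m jog '0 0 0 0 0 -0.04 0; 0 0 0 0 0 -0.08 0'
```

```text
time_s: 6.32
ee_pos: [663.8, -95.3, 47.7]
ee_rot: [180.0, 0.0, 81.2]
force: [0.0, 0.3, 0.3]
gripper_width: 0.5
time_s: 6.58
ee_pos: [663.8, -95.3, 45.6]
ee_rot: [-180.0, -0.0, 81.2]
force: [0.1, 0.3, -0.1]
gripper_width: 0.4
```

```bash
python3 -m jog '0 0 0 0 0 -0.04 0; 0 0 0 0 0 -0.08 0'; python3 -m jog '0 0 0 0 0 -0.04 0; 0 0 0 0 0 -0.08 0'
python3 - <<'E'
from h import *
b=grab_frame('scene');w=grab_frame('wrist')
f=lambda a:np.clip(cv2.resize(a,(400,400),interpolation=cv2.INTER_CUBIC).astype(float)*1.8,0,255).astype(np.uint8)
save(np.hstack([f(b[180:230,225:275]),f(w[150:290,255:395])]),'c7.png')
c=cv2.imread('pics/scene.png')
for n,i in(('before',c[:,:,::-1]),('now',b)):
  g=i.max(2);m=np.zeros_like(g);m[190:235,222:265]=1
  print(n,[(r['box'],round(r['conf'],2)) for r in []])
  # white ring extents
  k=(g>95)&(i.max(2).astype(int)-i.min(2)<30)&(m>0);ys,xs=np.nonzero(k);print(len(xs),xs.min() if len(xs) else 0)
E
```

```text
time_s: 6.82
ee_pos: [663.8, -95.3, 43.6]
ee_rot: [180.0, -0.0, 81.2]
force: [-0.5, 0.3, -0.0]
gripper_width: 0.2
time_s: 7.08
ee_pos: [663.9, -95.3, 42.7]
ee_rot: [180.0, 0.0, 81.2]
force: [-2.5, 1.0, 5.9]
gripper_width: 0.5
before []
125 225
now []
43 242
```

```bash
python3 -m jog '0 0 0 0 0 -0.04 0; 0 0 0 0 0 -0.08 0'; python3 -m jog '0 0 0 0 0 -0.04 0; 0 0 0 0 0 -0.08 0';python3 -c "import h;print(h.env.state()['torque'])"; python3 -m jog '0 0 0 0 0 -0.04 0; 0 0 0 0 0 -0.06 0'
```

```text
time_s: 7.42
ee_pos: [663.9, -95.3, 40.8]
ee_rot: [180.0, 0.0, 81.2]
force: [-1.7, 0.8, 6.0]
gripper_width: 0.3
time_s: 7.68
ee_pos: [663.9, -95.3, 38.8]
ee_rot: [180.0, 0.0, 81.2]
force: [-2.5, 0.5, 6.5]
gripper_width: 0.6
[ 0.05386224  0.28900059 -0.04644416]
time_s: 7.92
ee_pos: [663.9, -95.3, 37.7]
ee_rot: [180.0, 0.0, 81.2]
force: [-3.4, 0.8, 8.4]
gripper_width: 0.4
```

View pics/c7.png

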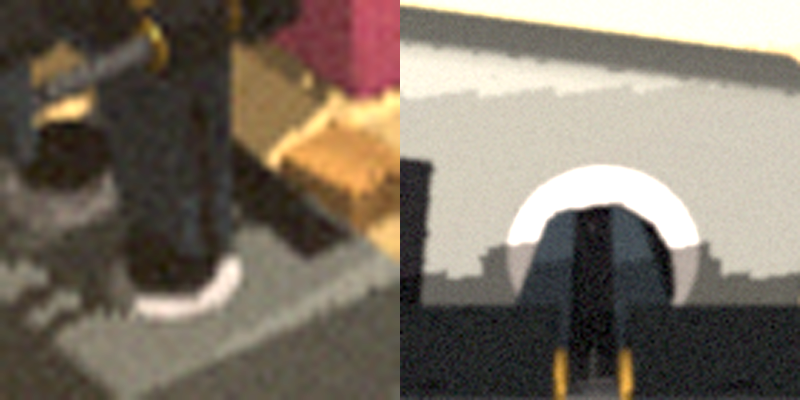

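The scene shows the tip now on the head and the ring narrowing. Going on to the stop.

```bash
python3 -m jog '0 0 0 0 0 -0.02 0; 0 0 0 0 0 -0.03 0';  python3 -m jog '0 0 0 0 0 -0.02 0; 0 0 0 0 0 -0.03 0'; python3 -m jog '0 0 0 0 0 -0.02 0; 0 0 0 0 0 -0.03 0'
```

```text
time_s: 8.18
ee_pos: [663.9, -95.3, 37.6]
ee_rot: [179.9, 0.0, 81.2]
force: [-3.4, 0.3, 10.4]
gripper_width: 0.8
time_s: 8.43
ee_pos: [664.0, -95.3, 37.4]
ee_rot: [179.9, 0.0, 81.2]
force: [-4.7, 0.9, 13.2]
gripper_width: 0.2
time_s: 8.68
ee_pos: [663.9, -95.3, 37.2]
ee_rot: [179.9, 0.0, 81.2]
force: [-5.8, 0.6, 16.8]
gripper_width: 0.1
```

Left cartridge home: about 6 N while sliding for some 5.6 mm, then a hard stop at reported z ≈ 37.5. Now the right one.

```bash
python3 -m jog '0 0 0 0 0 1 0; 0 0 0 -0.36 -1.3 1 0; 0 0 0 -0.72 -2.55 1 0; 0 0 0 -0.72 -2.55 0.7 0; 0 0 0 -0.72 -2.55 0.7 0'; python3 -m jog '0 0 0 0 0 -0.1 0; 0 0 0 0 0 -0.2 0;0 0 0 0 0 -0.2 0'
```

```text
time_s: 9.3
ee_pos: [645.3, -158.4, 50.4]
ee_rot: [-179.9, -0.0, 81.2]
force: [-0.9, -0.1, 0.6]
gripper_width: 0.2
time_s: 9.68
ee_pos: [645.9, -158.5, 46.3]
ee_rot: [-180.0, -0.0, 81.3]
force: [-0.3, -0.5, -0.2]
gripper_width: 0.4
```

```bash
python3 -m jog '0 0 0 0 0 -0.08 0; 0 0 0 0 0 -0.16 0'; python3 -m jog '0 0 0 0 0 -0.06 0; 0 0 0 0 0 -0.12 0;0 0 0 0 0 -0.12 0'; python3 -m jog '0 0 0 0 0 -0.03 0; 0 0 0 0 0 -0.06 0'
```

```text
time_s: 9.93
ee_pos: [646.1, -158.7, 43.7]
ee_rot: [179.9, -0.0, 81.2]
force: [-0.9, 2.1, 6.0]
gripper_width: 0.3
time_s: 10.3
ee_pos: [646.1, -158.7, 40.5]
ee_rot: [179.9, -0.0, 81.2]
force: [-0.9, 0.7, 5.5]
gripper_width: 0.6
time_s: 10.55
ee_pos: [646.1, -158.7, 39.2]
ee_rot: [179.9, -0.0, 81.2]
force: [-1.3, 2.1, 5.0]
gripper_width: 0.2
```

```bash
python3 -m jog '0 0 0 0 0 -0.03 0; 0 0 0 0 0 -0.06 0'; python3 -m jog '0 0 0 0 0 -0.03 0; 0 0 0 0 0 -0.06 0';  python3 -m jog '0 0 0 0 0 -0.03 0; 0 0 0 0 0 -0.05 0'
```

```text
time_s: 10.8
ee_pos: [646.1, -158.7, 37.8]
ee_rot: [179.9, -0.0, 81.2]
force: [-2.2, 1.5, 7.7]
gripper_width: 0.3
time_s: 11.05
ee_pos: [646.2, -158.7, 37.4]
ee_rot: [179.9, -0.0, 81.2]
force: [-3.9, 2.1, 13.1]
gripper_width: 0.5
time_s: 11.3
ee_pos: [646.2, -158.7, 37.2]
ee_rot: [179.9, -0.0, 81.2]
force: [-4.9, 2.9, 17.5]
gripper_width: -0.2
```

Right cartridge home too, at the same stop height of 37.2 and 17 N. Next, up and over to the handle.

```bash
python3 -m jog '0 0 0 0 0 2.2 0.4; 0 0 0 0 0 4.4 0.4; 0 0 0 -0.7 1.9 4.8 0.4; 0 0 0 -1.5 4 4.8 0.4; 0 0 0 -2.3 6.1 4.8 0.4' 12; python3 -m jog '0 0 0 -0.8 2 0 0.4; 0 0 0 -1.6 4.2 0 0.4; 0 0 0 -2.4 6.4 0 0.4; 0 0 0 -2.7 7.2 0 0.4; 0 0 0 -2.7 7.2 0 0.4'
python3 - <<'E'
from h import *
print(env.state()['ee_pos'])
a=grab_frame('wrist');t=grab_frame('top')
f=lambda a:np.clip(a.astype(float)*1.5,0,255).astype(np.uint8)
top=f(cv2.resize(t[130:230,230:330],(300,300),interpolation=cv2.INTER_CUBIC))
tp=f(cv2.resize(t[140:220,340:440],(300,240),interpolation=cv2.INTER_CUBIC))
c=np.zeros((600,800,3),np.uint8);c[:313,:500]=cv2.resize(a,(500,313));c[:300,500:]=top;c[313:553,:300]=tp
c[313:600,310:800]=f(cv2.resize(a[140:300,180:453],(490,287)))
save(c,'c8.png');print(proj('wrist',[[521.5,174,92],[529,230,92],[514,118,92]]))
E
```

```text
time_s: 11.92
ee_pos: [587.7, -5.2, 154.0]
ee_rot: [179.9, -0.0, 81.2]
force: [-0.3, -0.5, -0.2]
gripper_width: 36.5
time_s: 12.55
ee_pos: [520.2, 174.7, 153.8]
ee_rot: [180.0, 0.0, 81.4]
force: [0.5, -1.1, 0.5]
gripper_width: 36.1
[520.23372637 174.68968557 153.76825984]
[[323.76885468 204.85976651]
 [322.48799574 136.41940146]
 [324.90429897 265.53016451]]
```

View pics/c8.png

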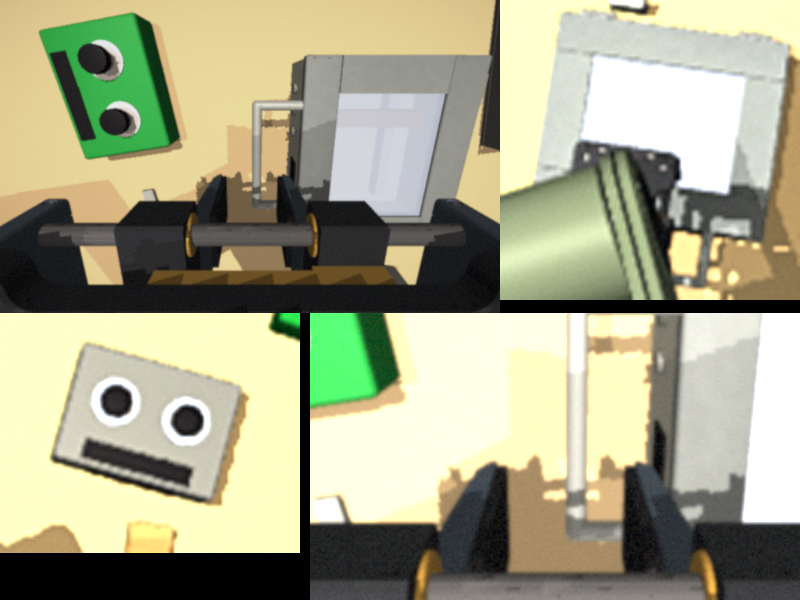

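The wrist view shows the bar at x≈329 px against a finger centre of 323, so I shift +x by about 5 mm. The logger heads look home, and the fingers clear the lid edge.

```bash
python3 -m jog '0 0 0 0.18 -0.05 -1 0.4; 0 0 0 0.18 -0.05 -2 0.4; 0 0 0 0.18 -0.05 -2.8 0.4; 0 0 0 0.18 -0.05 -3.5 0.4; 0 0 0 0.18 -0.05 -3.5 0.4'; python3 -m jog '0 0 0 0 0 -0.35 0.4; 0 0 0 0 0 -0.65 0.4; 0 0 0 0 0 -0.65 0.4'
```

```text
time_s: 13.28
ee_pos: [524.8, 170.6, 65.0]
ee_rot: [-179.8, 0.1, 81.1]
force: [0.5, -0.1, 0.9]
gripper_width: 36.4
time_s: 13.65
ee_pos: [525.0, 172.0, 49.6]
ee_rot: [-180.0, 0.0, 81.2]
force: [0.2, -0.7, 0.2]
gripper_width: 36.4
```

Close on the bar.

```bash
python3 -m jog '0 0 0 0 0 0 0; 0 0 0 0 0 0 0; 0 0 0 0 0 0 0;0 0 0 0 0 0 0' 15
```

```text
time_s: 14.15
ee_pos: [525.0, 172.4, 50.2]
ee_rot: [-180.0, -0.0, 81.2]
force: [-1.9, 1.3, 2.1]
gripper_width: 9.8
```

```bash
python3 -m jog '0 0 0 0.03 0 0.76 0; 0 0 0 0.13 -0.02 1.52 0; 0 0 0 0.29 -0.04 2.27 0; 0 0 0 0.29 -0.04 2.27 0'
```

```text
time_s: 14.65
ee_pos: [532.2, 171.3, 107.3]
ee_rot: [-180.0, -0.0, 81.2]
force: [-1.2, 1.2, -1.5]
gripper_width: 9.5
```

```bash
python3 -m jog '0 0 0 0.52 -0.08 1.43 0; 0 0 0 1.28 -0.2 2.75 0; 0 0 0 2.25 -0.34 3.92 0; 0 0 0 3.04 -0.46 4.63 0; 0 0 0 3.04 -0.46 4.63 0'
python3 - <<'E'
from h import *
print(env.state()['ee_pos'])
b=grab_frame('scene');t=grab_frame('top');save(b,'s9.png');save(t,'t9.png')
E
```

```text
time_s: 15.28
ee_pos: [606.9, 159.9, 225.5]
ee_rot: [-179.8, -0.0, 81.2]
force: [-12.8, 1.1, 14.1]
gripper_width: 9.2
[606.86519082 159.90174386 225.50816419]
```

```bash
python3 -m jog '0 0 0 0 0 0 0; 0 0 0 0 0 0 0'
python3 - <<'E'
from h import *
s=env.state();print(s['ee_pos'],s['force'],s['torque'])
for c in('scene','top'):
  print(c,[(np.round(r['box']).tolist(),round(r['conf'],2)) for r in spotter.look_for('lid',c)][:3],[(np.round(r['box']).tolist(),round(r['conf'],2)) for r in spotter.look_for('cartridge_left',c)][:4])
E
```

```text
time_s: 15.62
ee_pos: [604.9, 160.2, 224.0]
ee_rot: [-179.7, 0.0, 81.2]
force: [-12.8, 0.2, 12.1]
gripper_width: 9.6
[604.93566682 160.18693007 223.95506624] [-12.81876948   0.24252992  12.10025517] [0.05298464 2.03198361 0.15793264]
scene [([273.0, 152.0, 106.0, 122.0], 0.75)] [([268.0, 157.0, 10.0, 11.0], 0.68), ([146.0, 201.0, 10.0, 9.0], 0.62), ([432.0, 201.0, 19.0, 13.0], 0.58)]
top [([288.0, 135.0, 40.0, 49.0], 0.93)] [([450.0, 115.0, 13.0, 14.0], 0.67), ([372.0, 165.0, 11.0, 8.0], 0.65), ([412.0, 249.0, 13.0, 10.0], 0.6), ([313.0, 272.0, 69.0, 30.0], 0.43)]
```

The force is radial, pushing out from the hinge at about 18 N, probably because the front fingertip nears the lid edge as the bar turns in the grip. I'll tilt the tool along with the lid about the bar and ease outward.

```bash
python3 -m jog '0.3 1.98 0 -0.36 0.05 0.1 0; 0.6 3.96 0 -0.67 0.1 0.22 0; 0.6 3.96 0 -0.67 0.1 0.22 0; 0.6 3.96 0 -0.67 0.1 0.22 0'; python3 -c "
import h;s=h.env.state();print(s['torque'],s['qpos'].round())"
```

```text
time_s: 16.32
ee_pos: [590.8, 162.2, 226.8]
ee_rot: [-159.7, 0.1, 81.2]
force: [-3.0, 0.6, 1.4]
gripper_width: 10.0
[0.01046062 0.4999055  0.02049656] [ 10.  32.  64.   7. 102.  20.]
```

```bash
python3 -m jog '0.12 0.83 0 0.42 -0.06 0.44 0; 0.25 1.66 0 0.84 -0.13 0.83 0; 0.25 1.66 0 0.84 -0.13 0.83 0; 0.25 1.66 0 0.84 -0.13 0.83 0'
python3 - <<'E'
from h import *
s=env.state();print(s['ee_pos'],s['ee_rot'],s['force'],s['torque'])
b=grab_frame('scene');save(b,'s10.png');t=grab_frame('top');save(t,'t10.png')
u=np.array([np.cos(np.radians(-8.57)),np.sin(np.radians(-8.57))]);v=np.array([-u[1],u[0]])
# known hinge
H=np.array([741.6-2,139.4])
reg={c:spotter.trace('lid',c)[0]['region'] for c in('scene','top')}
for c in reg: ys,xs=np.nonzero(reg[c]);print(c,xs.min(),xs.max(),ys.min(),ys.max(),reg[c].sum())
def pt(a,r,y,n=0): 
    q=-r*np.cos(a)+ n*np.sin(a); return [*(H+u*q+v*y),92+r*np.sin(a)+n*np.cos(a)]
for a in (50,55,60,65,70):
    A=np.radians(a);P=[pt(A,r,y,n) for r in(-5,169) for y in(-102,102) for n in(-6,6)]
    Q=[P[i] for i in(0,1,2,3,4,5,6,7)]
    o=[a]
    for c in reg:
        m=np.zeros((400,640),np.uint8);cv2.fillConvexPoly(m,cv2.convexHull(proj(c,Q).astype(np.float32)).astype(np.int32),1)
        o.append((c,round(float((reg[c]&(m>0)).sum()/(reg[c]|(m>0)).sum()),3)))
        ys,xs=np.nonzero(m);o.append((xs.min(),xs.max(),ys.min(),ys.max()))
    print(o)
E
```

```text
time_s: 16.82
ee_pos: [612.7, 158.8, 248.0]
ee_rot: [-151.5, 0.1, 81.2]
force: [-2.6, -0.1, 1.9]
gripper_width: 9.5
[612.72439106 158.7940206  248.02035711] [-1.51527274e+02  1.23464334e-01  8.12348312e+01] [-2.57884161 -0.14633525  1.89072504] [-0.10829387  0.25115056  0.03721501]
scene 274 373 148 272 6868
top 233 326 140 167 319
[50, ('scene', 0.904), (np.int64(270), np.int64(378), np.int64(162), np.int64(273)), ('top', 0.067), (np.int64(234), np.int64(328), np.int64(130), np.int64(180))]
[55, ('scene', 0.924), (np.int64(270), np.int64(375), np.int64(160), np.int64(272)), ('top', 0.093), (np.int64(234), np.int64(328), np.int64(130), np.int64(174))]
[60, ('scene', 0.882), (np.int64(270), np.int64(371), np.int64(159), np.int64(272)), ('top', 0.114), (np.int64(234), np.int64(328), np.int64(130), np.int64(169))]
[65, ('scene', 0.839), (np.int64(270), np.int64(368), np.int64(159), np.int64(273)), ('top', 0.088), (np.int64(234), np.int64(328), np.int64(130), np.int64(163))]
[70, ('scene', 0.775), (np.int64(270), np.int64(363), np.int64(159), np.int64(273)), ('top', 0.05), (np.int64(235), np.int64(328), np.int64(131), np.int64(157))]
```

```bash
python3 -m jog '0 0 0 0 0 0 0; 0 0 0 0 0 0 0; 0 0 0 0 0 0 0; 0 0 0 0 0 0 0; 0 0 0 0 0 0 0'
python3 - <<'E'
from h import *
t=grab_frame('top')
for q in ['offcut','gauge_block','strip','caliper','mouse']: print(q,[(np.round(r['box']).tolist(),round(r['conf'],2)) for r in spotter.look_for(q,'top')][:1])
a=cv2.imread('pics/top.png')[:,:,::-1]
for n,(x,y,w,h) in dict(offcut=(380,208,20,15),gauge=(262,125,20,9),strip=(472,178,12,100),caliper=(296,270,88,34),mouse=(164,182,28,40)).items():
  s=np.abs(a[y:y+h,x:x+w].astype(int)-t[y:y+h,x:x+w]).max(2);print(n,s.mean().round(1),(s>60).mean().round(2))
# heads now: dark blobs in logger, top view
g=t.max(2);m=np.zeros_like(g);m[160:187,368:412]=1
n,l,s,c=cv2.connectedComponentsWithStats(((g<50)&(m>0)).astype(np.uint8));print([(s[i].tolist(),c[i].round(1).tolist()) for i in range(1,n) if s[i,4]>15])
E
```

```text
time_s: 17.65
ee_pos: [613.1, 158.8, 248.3]
ee_rot: [-151.6, 0.1, 81.2]
force: [-0.3, -1.4, -3.7]
gripper_width: 9.9
offcut [([358.0, 152.0, 58.0, 53.0], 0.71)]
gauge_block []
strip [([471.0, 182.0, 13.0, 96.0], 0.84)]
caliper [([346.0, 271.0, 36.0, 33.0], 0.88)]
mouse [([166.0, 187.0, 21.0, 34.0], 0.7)]
offcut 61.2 0.7
gauge 102.7 0.68
strip 22.8 0.0
caliper 60.1 0.54
mouse 11.9 0.0
[([374, 164, 10, 10, 81], [378.5, 168.7]), ([398, 171, 10, 10, 72], [402.2, 175.5]), ([368, 183, 17, 4, 46], [374.3, 185.0])]
```

Run:
```python
from h import *
b=grab_frame('scene');print([(q,[(np.round(r['box']).tolist(),round(r['conf'],2)) for r in spotter.look_for(q,'scene')][:2]) for q in ['offcut','gauge_block','caliper']])
a=cv2.imread('pics/scene.png')[:,:,::-1]
for n,(x,y,w,h) in dict(offcut=(258,193,20,16),gauge=(304,287,24,22),caliper=(310,174,30,20)).items():
  p=a[y-8:y+h+8,x-8:x+w+8].astype(np.uint8);r=cv2.matchTemplate(b[y-8:y+h+8,x-8:x+w+8].copy(),a[y:y+h,x:x+w].copy(),cv2.TM_CCOEFF_NORMED);_,v,_,l=cv2.minMaxLoc(r);print(n,round(v,2),l,'(8,8)=unmoved')
t=grab_frame('top');print(t[208:223:3,380:400:4].tolist())
```

```text
[('offcut', [([258.0, 197.0, 21.0, 11.0], 0.65)]), ('gauge_block', [([306.0, 288.0, 19.0, 22.0], 0.72)]), ('caliper', [])]
offcut 0.75 (8, 8) (8,8)=unmoved
gauge 0.97 (8, 8) (8,8)=unmoved
caliper 0.39 (16, 12) (8,8)=unmoved
[[[130, 106, 69], [131, 108, 72], [132, 110, 72], [132, 107, 72], [127, 104, 67]], [[130, 107, 70], [125, 89, 49], [132, 93, 52], [121, 86, 50], [114, 82, 49]], [[134, 112, 74], [127, 90, 51], [127, 91, 52], [127, 90, 51], [124, 88, 49]], [[134, 110, 72], [109, 78, 44], [111, 78, 43], [114, 81, 47], [118, 84, 48]], [[131, 107, 71], [103, 77, 47], [95, 66, 36], [115, 81, 44], [101, 76, 45]]]
```

```bash
python3 -c "
from h import *
print(env.job_done()); s=env.state(); print(s['time_s'],s['ee_pos'],s['force'],s['gripper_width'])"
```

```text
the job is handed in; nothing more can be done
None
the job is handed in; nothing more can be done
```

I pressed both cartridges on the grey logger home, then lifted the chamber lid to about 60°. I handed in at about 18 s, with the gripper still holding the handle at a 15 N grip setting.

**Cartridges:** Each one slid at about 6 N, then met a hard stop. Both stopped at the same reported height of 37.2 mm, with about 17 N of upward force.

**Lid angle:** The tool's positions, from the closed grip to the final hold, give 58.9° to 60.7° depending on the method (mean about 60°). The images only roughly agree: the top view suggests about 61°, and the scene-view outline fits best at about 55°. I trusted the arm's readings because the scene fit is coarse and partly hidden.

**Holding force:** At about 52° the force on the tool rose to about 19 N. Tilting the tool along with the lid brought it down, and the last hold read about 4 N, which fits the lid's weight.

**Bench:** The offcut, gauge block, strip and mouse had not moved. The part of the caliper I could see matched its original place; the arm hid the rest, and the scene-view check of it failed.

**Disagreement:** The shut fingers met the cartridges with the reported tip about 25 mm lower than it should have been. I went by force instead, and gripped the bar deeper to allow for it.

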